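# Find the spare spray nozzle under the caddy's cover

### The job

Slide the loose cover plate off the three pockets of the white parts caddy, all the way onto the caddy's flat deck, keeping it on the caddy and leaving it lying there. Then lift the spare spray nozzle out of whichever pocket holds it and stand it upright, flange down, inside the shallow black tray.

Things in the scene. Friction and masses are not known exactly. Their poses are not given: they have to be found in the camera images.
- caddy: White plastic caddy, fixed, 250 (x) by 184 (y) by 55 mm high; origin: centre of underside, z up. Three pockets in its -x half, centres x = -63, y = -60, 0, 60 mm, each 116 (x) by 56 (y) mm inside, 4 mm walls, floor 6 mm above the table, covered at the start. Its +x half (x -1 to 125) is a solid flat deck level with the rims, no lips.
- cover_handle (a point): Grip point in the bar handle at the centre of the loose cover plate, 28 mm above the plate's underside. Aluminium plate 126 (x) by 184 (y) by 4 mm, 0.35 kg, lying over the pockets, axes within 3 degrees of the caddy's. Handle 14 mm thick (x), 60 long (y), 34 tall above the plate. With this point at x = +63 mm in the caddy's frame the plate is wholly on the deck.
- nozzle_center (a point): Centre of the spray nozzle, 20 mm above its foot: grey plastic, 40 mm tall, 50 g, round, upright (z up): flange 38 mm across, 8 high at the foot, body 26 mm across from 8 to 30, cone to 12 mm at the top. Stands on the floor of one pocket; the others hold a low round drain plug (42 across, 18 high) and an open square strainer cup (36 wide, 26 high) of the same plastic.
- tray: Shallow open rectangular black plastic serving tray, fixed to the table, 120 mm (its x) by 160 mm (its y), 14 mm high, walls 4 mm, floor 4 mm above the table; origin at the centre of its underside, z up.
There are look-alikes about, which are no part of the job. Leave any orange or red look-alike of the part that bears cover_handle alone.

How it is judged (in metres and radians):
On the way, in this order (a step that is already met when the one before it is completed fails the run):
1. the cover plate lies on the deck, clear of the pockets, with the nozzle still in its pocket (x of cover_handle in the frame of caddy above 0.045 m and z of nozzle_center in the frame of caddy below 0.04 m), for 0.2 s.
2. the nozzle is lifted out of its pocket (height (world z) of nozzle_center above 0.07 m), for 0.1 s.
At the end, for the whole second after the job is handed in: The nozzle stands upright (within 10 degrees), flange down, on the floor of the black tray, anywhere inside its walls, and the cover plate lies flat on the caddy's deck with its handle at least 45 mm on the deck (+x) side of the caddy's origin (x of nozzle_center in the frame of tray between -0.055 and 0.055 m and y of nozzle_center in the frame of tray between -0.075 and 0.075 m and height (world z) of nozzle_center between 0.018 and 0.03 m and angle between nozzle_center's own z axis and vertical below 0.17 rad and x of cover_handle in the frame of caddy above 0.045 m and z of cover_handle in the frame of caddy between 0.075 and 0.091 m and angle between cover_handle's own z axis and vertical below 0.1 rad); the robot touches nothing.
It fails at once if the cover plate is lifted more than 20 mm off the caddy (z of cover_handle in the frame of caddy above 0.103 m).
It fails at once if the cover plate falls off the caddy (z of cover_handle in the frame of caddy below 0.06 m).
It also fails if it takes over 54 s, if anything falls off the work surface, if the arm or the gripper's body presses on something with over 40 N, if the wrist force passes 120 N, or if a joint passes its speed limit or range.

### The arm

A 6-joint arm with a two-finger parallel gripper is mounted at the origin on the work surface. World frame = base frame: x ahead of the robot, y to its left, z up, the work surface at z = 0. Lengths are in mm, angles in rad, forces in N, time in s.
With the tool pointing down it reaches from about 300 to 775 mm from the base axis. Payload 14.6 kg.
Tool frame: the origin (TCP) lies between the finger pads; the fingertips stand 19 mm ahead of it and the grasp point (between the pads) is the TCP; z points along the fingers, y is the line along which they close (so a half turn about z gives the same grasp; the last joint's range is limited). The gripper opens to 94 mm and grips with 3 to 60 N. Pads are 16 mm wide; open, the fingers measure 119 mm over their backs; the gripper's body (75 mm by 177 mm) begins 78 mm behind the grasp point.
Start: joints at [1.244, 0.3, 1.521, -0, 1.321, -0.067], TCP at [141.286, 531.533, 200.746] pointing down, gripper open.
Joint ranges: [-3.03, 3.03], [-0.79, 2.21], [0.23, 2.52], [-1.04, 4.18], [0, 3.07], [-2.55, 2.55]. Speed limits (rad/s): [2.22, 2.22, 2.57, 3.14, 3.14, 3.14].

### API

Orientations are given as [roll, pitch, yaw] about the fixed x, y, z axes, in that order (R = Rz(yaw) Ry(pitch) Rx(roll)).
In Python, from cell import monitor, imaging, job, find_in, trace gives the robot as it stands. The module is installed in compiled form; this text tells all that it offers.
- The arm moves only by the tool arm_command, never from a script. Its argument "steps" is a list of rows, each a list of 5 numbers: the opening, from 0 (shut) to 1 (fully open), then the shift along the tool's x, y, z in mm, then the turn about the tool's z in degrees. In form: [[gripper, dx, dy, dz, turn], ...]. A call has 1 to 20 rows; each row is the pose to reach, as a shift and turn from the pose commanded when the call began, along the tool's axes at that moment; what a row does not reach only later rows make up. A row lasts 1/8 s, in which the tool goes at most 62.5 mm and 10.7 degrees, less where a joint would pass 70% of its speed; a pose out of reach is approached as far as the arm can. A call with a gripper value outside its range is refused whole. The fingers move at their own pace and stop on an object; "force" is the grip in N (left out, the last holds). Time passes only in rows, so rows that repeat a pose let the fingers close. It gives the time, the measured TCP pose, the force, the opening and the grip force at its end, in the units of the state.
- monitor.read_state(): the state, without advancing time (a new reading comes with each control period).
- imaging.camera(name): name is "scene" or "top" or "wrist"; returns a dict with "img" (400x640x3 uint8, red, green, blue), "mtx" (3x3 intrinsics, pixels), "D" ([k1, k2, p1, p2, k3] as OpenCV has them; the pictures are not rectified), "view" (4x4, takes a point from world to camera coordinates). Camera axes: x right, y down, z forward; pixel columns grow to the right and rows downward; lengths in mm; the calibration is good to about 2 mm. A picture is of the moment at which its call begins. There is no depth.
- job.sign_off(): hands the job in; it is judged then, once.
Trained networks look in a picture, given as the dict that the camera call returned (one of the last four; its "shot" number tells which), for a name from the list of things; names that differ only in an ending like _2 or _b are one class to them, and where a whole thing is asked for, a point or a joint stands for the part that bears it (a point fixed in the world has none). Each returns a list of dicts, best first, with "p" (0 to 1); they miss things now and then, are a little off and sometimes report something else, mostly with a low value. They report only what shows in the picture. A call takes as long as a camera call. They do not tell look-alikes from the thing itself.
- find_in(picture, target): "rect" ([centre column, centre row, width, height] in pixels, round what is visible of it).
- trace(picture, target): "region" (400x640 bool, what is visible of it) and "rect" ([centre column, centre row, width, height] in pixels, round what is visible of it).
The state is a dict: "clock": time; "joints": joint angles; "qd": joint speeds; "effort": joint torques, N m; "eef_pos": TCP position; "eef_rot": TCP orientation; "wrist_force": force on the tool from outside, world axes, zero at the start; "moment": the same for the moment, N m; "finger_gap": finger opening in mm; "finger_force": force on a finger pad.
Only numpy, scipy, OpenCV 4.12 (cv2) and the standard library are available. Lean on these libraries where they do the work, as an engineer would, in place of code of your own. Each camera call takes 0.05 s, during which the arm holds its last target. There are 200 camera calls.

## Working session

There is one attempt and no reset: what is moved stays moved. The work goes in short steps, Python scripts to look and compute and a tool call to move; the robot and the scene stay as the last step left them, time stands still between calls to the robot, and variables do not carry over. Pictures are saved under pics/ and viewed, at most 10 in all, crops included, and the job is handed in when it is done.

Besides the shell and the picture viewer there is one more tool, called after "Request:" in YAML: its name, and indented under it one key for each argument. arm_command: Moves the arm, as the interface text tells. Its arguments: {"type":"object","properties":{"steps":{"type":"array","items":{"type":"array","items":{"type":"number"}}},"force":{"type":"number"}},"required":["steps"]}

```bash
mkdir -p pics; cat > h.py <<'E'
import numpy as np, cv2
from cell import monitor, imaging, job, find_in, trace
def snap(n, f=None):
    p=imaging.camera(n)
    if f: cv2.imwrite('pics/'+f, p['img'][:,:,::-1])
    return p
def ray(p,uv):
    q=cv2.undistortPoints(np.array([[uv]],float),p['mtx'],np.array(p['D'],float))[0,0]
    V=np.array(p['view']);R=V[:3,:3];return -R.T@V[:3,3], R.T@np.array([q[0],q[1],1])
def atz(p,uv,z):
    c,d=ray(p,uv);return c+d*(z-c[2])/d[2]
def proj(p,X):
    V=np.array(p['view']);r=cv2.Rodrigues(V[:3,:3])[0]
    return cv2.projectPoints(np.array(X,float).reshape(-1,1,3),r,V[:3,3],p['mtx'],np.array(p['D'],float))[0][:,0]
E
python3 - <<'E'
from h import *
a=snap('top','top.png');b=snap('scene','scene.png')
cv2.imwrite('pics/both.png',cv2.resize(np.vstack([a['img'],b['img']])[:,:,::-1],(480,600)))
for n,p in(('top',a),('scene',b)):
    print(n,ray(p,(320,200))[0])
    for t in('caddy','cover_handle','tray'):
        for r in find_in(p,t)[:4]: print(t,np.round(r['rect']),round(r['p'],2),np.round(atz(p,r['rect'][:2],{'caddy':55,'cover_handle':59,'tray':14}[t])))
s=monitor.read_state();print(s)
E
```

```text
top [ 352.35466295 -109.66891544  936.26215341]
caddy [362. 151.  88. 126.] 0.98 [ 568. -193.   55.]
cover_handle [377. 283.  91.  76.] 0.88 [ 276. -216.   59.]
cover_handle [458. 124.  91.  84.] 0.86 [ 622. -410.   59.]
cover_handle [182. 271.  90.  80.] 0.65 [307. 208.  59.]
cover_handle [363. 177.  86.  63.] 0.57 [ 507. -193.   59.]
tray [212. 175.  79.  63.] 0.89 [526. 160.  14.]
scene [1003.6707256  -284.58670752  774.96434123]
cover_handle [421. 155.  64.  40.] 0.76 [363. 197.  59.]
cover_handle [203. 341. 105. 100.] 0.62 [ 688. -420.   59.]
cover_handle [298. 239.  95.  71.] 0.59 [ 525. -194.   59.]
cover_handle [266. 183.  83.  54.] 0.57 [ 335. -229.   59.]
tray [439. 219.  77.  60.] 0.76 [544. 164.  14.]
{'clock': 0.4, 'joints': array([ 1.24439557e+00,  2.99997161e-01,  1.52107482e+00,  6.13123983e-06,
        1.32069376e+00, -6.66291767e-02]), 'qd': array([-0.00183649, -0.00109391, -0.00164833, -0.00027057,  0.00057962,
       -0.00050532]), 'effort': array([-1.27557614e-03, -5.31202412e+01, -3.52600086e+01,  7.07319053e-02,
        2.18415004e-02, -7.73724628e-05]), 'eef_pos': array([141.27622761, 531.50266139, 200.66058383]), 'eef_rot': array([-3.14142034e+00, -1.74512664e-05,  2.88181955e+00]), 'wrist_force': array([-1.0619112 ,  0.00184665, -0.11310219]), 'moment': array([-0.03853166,  0.01742478, -0.02076721]), 'finger_force': 0.0, 'finger_gap': 93.9994046083037}
```

View pics/top.png

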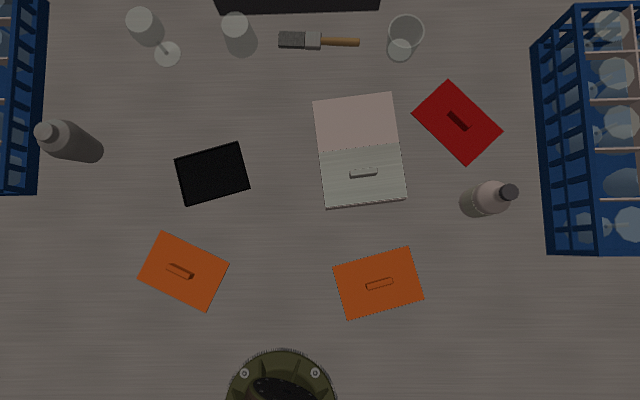

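View pics/scene.png

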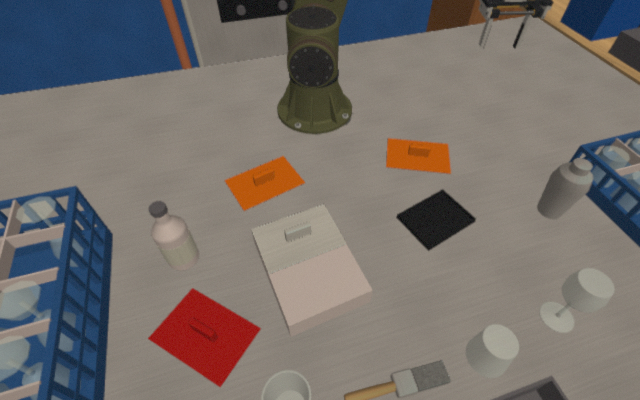

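The white caddy (top image 312–407, 92–209) carries the plate on its near half. The grey handle, at top (363,172) and scene (298,232), is the one to move. Similar plates to leave alone: orange at (183,271) and (378,283), red at (457,122). The black tray is at (212,174).

```bash
python3 - <<'E'
from h import *
a=snap('top');b=snap('scene')
cv2.imwrite('pics/crop.png',np.hstack([cv2.resize(a['img'][80:220,300:415,::-1],None,fx=3.4,fy=3.4,interpolation=2)[:470], cv2.resize(b['img'][200:335,245:375,::-1],None,fx=3,fy=3.481,interpolation=2)[:470]]))
for uv in((312,101),(391,92)):print('deck far corner',atz(a,uv,55))
for uv in((326,207),(406,199)):print('plate near corner',atz(a,uv,59))
for uv in((293,316),(370,289)):print('scene deck far',atz(b,uv,55))
print('handle',atz(a,(363,172),93),atz(b,(298,230),93))
T=[atz(a,uv,14) for uv in((174,158),(239,141),(250,187),(186,206))]
T=np.array(T);print(T.round(),T.mean(0),[np.linalg.norm(T[i]-T[i-1]) for i in range(4)])
E
```

```text
deck far corner [687.66656853 -82.71955346  55.        ]
deck far corner [ 703.88899116 -263.98565317   55.        ]
plate near corner [ 441.56228395 -110.35231884   59.        ]
plate near corner [ 456.0994585  -286.80683317   59.        ]
scene deck far [ 693.16845638 -250.37205844   55.        ]
scene deck far [687.05244552 -85.22432362  55.        ]
handle [ 512.10109404 -191.02938289   93.        ] [ 524.49715276 -192.67196141   93.        ]
[[571. 251.  14.]
 [609.  95.  14.]
 [497.  68.  14.]
 [454. 219.  14.]] [532.62042169 158.13830808  14.        ] [np.float64(120.31452189471779), np.float64(160.66150689446619), np.float64(115.09551690967211), np.float64(157.05951866594341)]
```

View pics/crop.png

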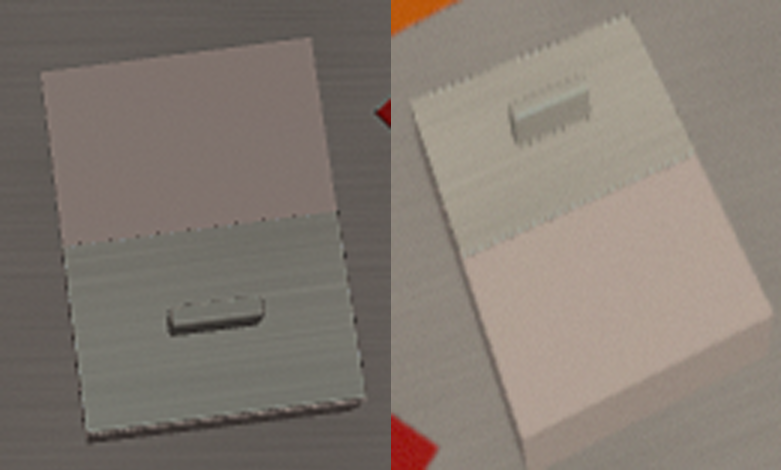

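Request:
arm_command:
  steps:
    - [0.6,-546,-603,20,69.6]
    - [0.6,-546,-603,20,69.6]
    - [0.6,-546,-603,20,69.6]
    - [0.6,-546,-603,20,69.6]
    - [0.6,-546,-603,20,69.6]
    - [0.6,-546,-603,20,69.6]
    - [0.6,-546,-603,20,69.6]
    - [0.6,-546,-603,20,69.6]
    - [0.6,-546,-603,20,69.6]
    - [0.6,-546,-603,20,69.6]
    - [0.6,-546,-603,20,69.6]
    - [0.6,-546,-603,20,69.6]
    - [0.6,-546,-603,20,69.6]
    - [0.6,-546,-603,20,69.6]
    - [0.6,-546,-603,20,69.6]
    - [0.6,-546,-603,20,69.6]
    - [0.6,-546,-603,20,69.6]
    - [0.6,-546,-603,20,69.6]

```text
clock: 2.75
eef_pos: [514.1, -191.0, 181.1]
eef_rot: [3.141, 0.0, 1.668]
wrist_force: [-0.9, 0.7, -0.3]
finger_gap: 56.4
finger_force: 0.0
```

```bash
python3 - <<'E'
from h import *
a=snap('wrist','w1.png');s=monitor.read_state();print(s['clock'],s['eef_pos'],s['eef_rot'],ray(a,(320,200))[0])
P=np.array([514,-192,0]);c,n=np.cos(np.deg2rad(5.5)),np.sin(np.deg2rad(5.5))
f=lambda x,y,z:P+[c*x-n*y,n*x+c*y,z]
print(proj(a,[f(0,0,83),f(7,30,93),f(7,-30,93),f(-7,-30,93),f(-7,30,93)]).round())
E
```

```text
2.8 [ 514.08364939 -191.14515693  181.016667  ] [3.14118036e+00 2.13062556e-04 1.66755950e+00] [ 507.16369256 -119.03515088  365.73601245]
[[321. 204.]
 [330. 170.]
 [329. 241.]
 [313. 241.]
 [312. 170.]]
```

View pics/w1.png

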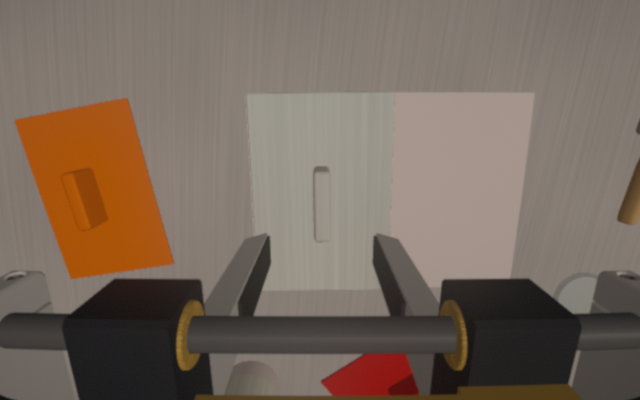

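The handle's top face, at columns 314–330 and rows 170–241, matches the prediction within a pixel. I'll descend and grip.

Request:
arm_command:
  steps:
    - [0.6,0,0,40,0]
    - [0.6,0,0,75,0]
    - [0.6,0,0,98,0]
    - [0.6,0,0,98,0]
    - [0.6,0,0,98,0]
    - [0,0,0,98,0]
    - [0,0,0,98,0]
    - [0,0,0,98,0]
    - [0,0,0,98,0]
    - [0,0,0,98,0]
    - [0,0,0,98,0]
  force: 25

```text
clock: 4.18
eef_pos: [514.1, -191.5, 82.8]
eef_rot: [3.142, 0.0, 1.667]
wrist_force: [-0.4, 0.1, 0.6]
finger_gap: 13.8
finger_force: 25.0
```

Request:
arm_command:
  steps:
    - [0,0,6,0,0]
    - [0,0,16,0,0]
    - [0,0,30,0,0]
    - [0,0,45,0,0]
    - [0,0,60,0,0]
    - [0,0,75,0,0]
    - [0,0,90,0,0]
    - [0,0,104,0,0]
    - [0,0,115,0,0]
    - [0,0,122,0,0]
    - [0,0,122,0,0]
    - [0,0,122,0,0]
    - [0,0,122,0,0]

```text
clock: 5.8
eef_pos: [635.7, -179.7, 82.8]
eef_rot: [3.141, 0.0, 1.667]
wrist_force: [3.9, 1.1, 0.6]
finger_gap: 13.5
finger_force: 25.0
```

```bash
python3 - <<'E'
from h import *
a=snap('wrist','w2.png');s=monitor.read_state();print(s['clock'],s['eef_pos'],s['eef_rot'],s['finger_gap'])
E
```

```text
5.85 [ 635.61698411 -179.68911161   82.80920836] [ 3.14104401e+00 -1.49273567e-05  1.66700054e+00] 13.811313666732083
```

View pics/w2.png

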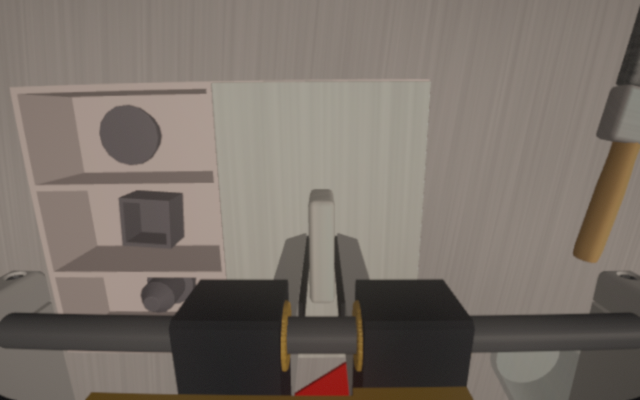

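The plate is on the deck, and the third (−y) pocket holds the nozzle, around (160,292). The plug is at (130,135) and the strainer cup at (152,218). I'll release, rise and go above the nozzle.

Request:
arm_command:
  steps:
    - [0.5,0,0,0,0]
    - [0.5,0,0,0,0]
    - [0.5,0,0,0,0]
    - [0.5,0,0,-30,0]
    - [0.5,0,0,-70,0]
    - [0.5,0,0,-100,0]
    - [0.5,-30,-60,-100,0]
    - [0.5,-60,-120,-100,0]
    - [0.5,-60,-130,-100,0]
    - [0.5,-60,-130,-100,0]
    - [0.5,-60,-130,-100,0]

```text
clock: 7.22
eef_pos: [512.6, -251.6, 182.8]
eef_rot: [3.141, 0.0, 1.668]
wrist_force: [0.2, 0.9, 0.3]
finger_gap: 47.2
finger_force: 0.0
```

```bash
python3 - <<'E'
from h import *
a=snap('wrist','w3.png');s=monitor.read_state();print(s['clock'],s['eef_pos'],s['eef_rot'],s['finger_gap'])
for r in trace(a,'nozzle_center')[:4]:
    print(np.round(r['rect']),r['p'],r['region'].sum(),atz(a,r['rect'][:2],26))
t=snap('top')
for r in find_in(t,'nozzle_center')[:3]: print('top',np.round(r['rect']),r['p'],atz(t,r['rect'][:2],26))
for r in find_in(t,'cover_handle')[:5]: print('cov',np.round(r['rect']),r['p'],atz(t,r['rect'][:2],65))
cv2.imwrite('pics/t3.png',cv2.resize(t['img'][60:230,260:480,::-1],None,fx=2,fy=2))
m=np.zeros((740,640,3),np.uint8);m[:400]=a['img'][:,:,::-1];m[400:740,:440]=cv2.imread('pics/t3.png');cv2.imwrite('pics/m3.png',cv2.resize(m,None,fx=.8,fy=.8))
E
```

```text
7.275 [ 512.67775828 -251.46249715  182.59578316] [-3.14155184e+00 -1.57005923e-04  1.66796661e+00] 46.860315002994476
[328. 183.  33.  36.] 0.82 1052 [ 519.19469582 -245.79376117   26.        ]
cov [180. 271.  92.  81.] 0.69 [306.93572839 209.38234434  65.        ]
cov [351. 125.  71.  58.] 0.66 [ 625.84996679 -169.35887934   65.        ]
cov [476. 114.  56.  68.] 0.55 [ 643.60541435 -448.35193027   65.        ]
```

View pics/m3.png

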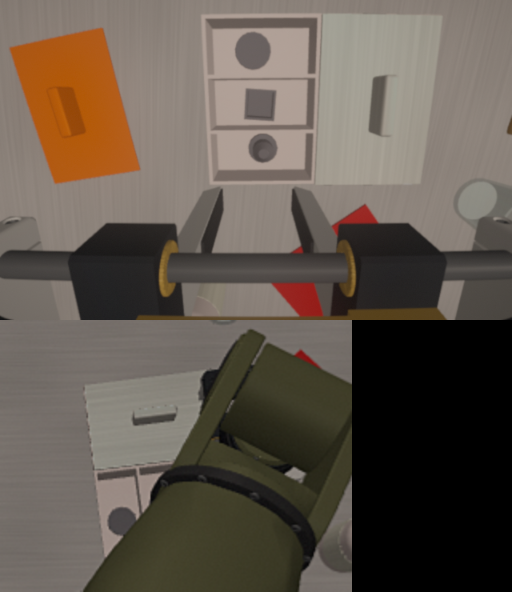

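```bash
python3 - <<'E'
from h import *
from scipy.optimize import least_squares
a=snap('wrist');r=trace(a,'nozzle_center')[0];print(np.round(r['rect'],1),r['p'])
t=np.linspace(0,6.283,40)
def sil(x,y):
    return proj(a,np.vstack([np.c_[x+R*np.cos(t),y+R*np.sin(t),0*t+z] for z,R in((6,19),(14,19),(36,13),(46,6))]))
def rect(p):
    u=sil(*p);lo,hi=u.min(0),u.max(0);return np.r_[(lo+hi)/2,hi-lo]
s=least_squares(lambda p:(rect(p)-r['rect'])[:2],[515,-247]);print(s.x,rect(s.x).round(1))
# walls: rim corners of the -y pocket
for uv,z in (((263,229),55),((392,229),55),((262,163),55),((392,163),55)): print(atz(a,uv,z).round())
E
```

```text
[328.2 185.1  32.8  40.1] 0.73
[ 519.40000694 -251.13140944] [328.2 185.1  36.7  37.1]
[ 461. -290.   55.]
[ 582. -278.   55.]
[ 456. -228.   55.]
[ 573. -216.   55.]
```

Request:
arm_command:
  steps:
    - [0.6,0,7,40,0]
    - [0.6,0,7,80,0]
    - [0.6,0,7,115,0]
    - [0.6,0,7,135,0]
    - [0.6,0,7,146.5,0]
    - [0.6,0,7,146.5,0]
    - [0.6,0,7,146.5,0]
    - [0,0,7,146.5,0]
    - [0,0,7,146.5,0]
    - [0,0,7,146.5,0]
    - [0,0,7,146.5,0]
    - [0,0,7,146.5,0]
    - [0,0,7,146.5,0]
  force: 15

```text
clock: 9.2
eef_pos: [518.9, -251.3, 36.4]
eef_rot: [3.141, 0.0, 1.667]
wrist_force: [-0.5, 0.3, 2.0]
finger_gap: 15.7
finger_force: 12.6
```

Gap is 15.7 mm where the body should give 26, so I'll look before lifting.

```bash
python3 - <<'E'
from h import *
a=snap('wrist');b=snap('scene');s=monitor.read_state();print(s['clock'],s['eef_pos'],s['finger_gap'],s['finger_force'],s['wrist_force'])
m=np.vstack([cv2.resize(a['img'][150:350,180:460],(700,500)),cv2.resize(b['img'][180:300,220:380],(700,525))])
cv2.imwrite('pics/m4.png',cv2.resize(m[:,:,::-1],None,fx=.58,fy=.58))
print([(np.round(r['rect']),r['p']) for r in find_in(a,'nozzle_center')[:3]],proj(a,[[519,-251,36],[519,-251,14]]))
E
```

```text
9.3 [ 518.90092772 -251.33819577   36.38193558] 15.105066058710102 12.74628306906834 [-0.67705107 -0.04091735  2.76491231]
[(array([323., 237.,  58.,  61.]), 0.84)] [[321.43380861 244.57657896]
 [321.42641128 231.80542743]]
```

View pics/m4.png

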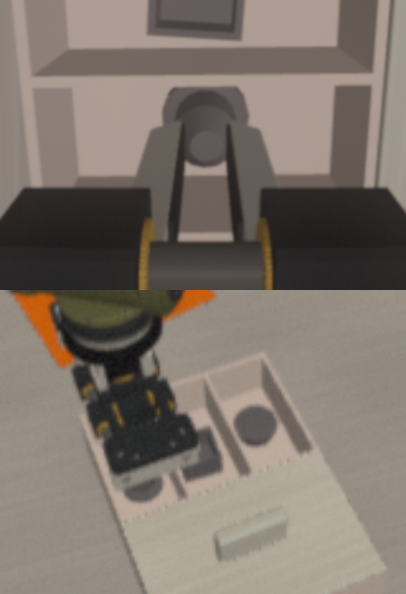

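Request:
arm_command:
  steps:
    - [0.6,0,0,0,0]
    - [0.6,0,0,0,0]
    - [0.6,0,0,0,0]
    - [0.6,0,0,-30,0]
    - [0.6,0,0,-60,0]
    - [0.6,0,0,-60,0]
    - [0.6,0,0,-60,0]

```text
clock: 10.22
eef_pos: [518.5, -251.1, 95.4]
eef_rot: [-3.141, -0.001, 1.667]
wrist_force: [-0.0, 1.7, 0.3]
finger_gap: 56.7
finger_force: 0.0
```

```bash
python3 - <<'E'
from h import *
a=snap('wrist');s=monitor.read_state();print(s['clock'],s['eef_pos'],s['finger_gap'],s['wrist_force'])
rs=trace(a,'nozzle_center')
print([(np.round(r['rect'],1),r['p'],r['region'].sum()) for r in rs[:3]])
img=cv2.resize(a['img'][130:330,180:460,::-1],None,fx=2.8,fy=2.8,interpolation=2)
W=lambda u:np.int32((u-[180,130])*2.8)
t=np.linspace(0,6.283,40)
for z,R,c in((14,19,(0,255,0)),(46,6,(0,0,255))): cv2.polylines(img,[W(proj(a,np.c_[519+R*np.cos(t),-251+R*np.sin(t),0*t+z]))],True,c,1)
e=s['eef_pos']; y=np.array([.995,.097,0]); x=np.array([-.097,.995,0])
for sg in(1,-1):
    cv2.polylines(img,[W(proj(a,[e+sg*y*s['finger_gap']/2+x*q+np.array([0,0,h]) for q,h in((-8,-19),(8,-19),(8,10),(-8,10))]))],True,(255,0,0),1)
cv2.imwrite('pics/m5.png',img)
E
```

```text
10.275 [ 518.35018183 -251.07484284   95.10711136] 56.27683200661504 [-0.0566949   0.24389569 -0.70461927]
[(array([321. , 205.6,  46.7,  50.5]), 0.97, np.int64(1788))]
```

View pics/m5.png

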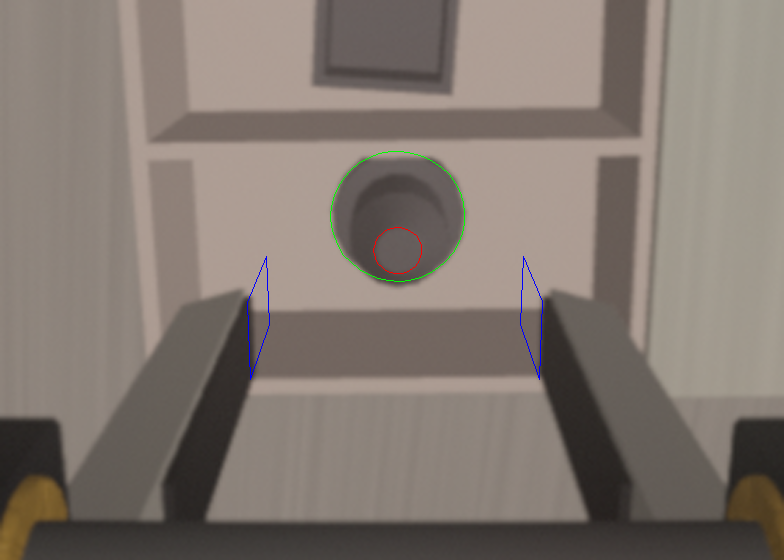

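The nozzle is exactly where I measured it: flange ring at crop (398,216), upright. The fingertips, at crop rows 297–380 and column 249, are seen about 8 mm *behind* the reported TCP, not 19 mm ahead. So the fingers pinched the cone, which agrees with the 15 mm gap. I'll go lower in stages and check the gap.

Request:
arm_command:
  steps:
    - [0.6,0,0,30,0]
    - [0.6,0,0,55,0]
    - [0.6,0,0,68,0]
    - [0.6,0,0,68,0]
    - [0.6,0,0,68,0]
    - [0.2,0,0,68,0]
    - [0.2,0,0,68,0]
    - [0.2,0,0,68,0]
    - [0.2,0,0,68,0]
    - [0.2,0,0,68,0]
  force: 5

```text
clock: 11.58
eef_pos: [518.9, -251.3, 28.4]
eef_rot: [3.141, 0.0, 1.667]
wrist_force: [0.0, 0.0, 1.6]
finger_gap: 25.0
finger_force: 5.0
```

Gap 25.0 at TCP 28.4 puts the tips at z≈36.7, i.e. TCP+8, which confirms it. I'll open, go 18 mm lower and grip the body.

Request:
arm_command:
  steps:
    - [0.6,0,0,0,0]
    - [0.6,0,0,0,0]
    - [0.6,0,0,6,0]
    - [0.6,0,0,12,0]
    - [0.6,0,0,18,0]
    - [0.6,0,0,18,0]
    - [0.6,0,0,18,0]
    - [0,0,0,18,0]
    - [0,0,0,18,0]
    - [0,0,0,18,0]
    - [0,0,0,18,0]
    - [0,0,0,18,0]
  force: 12

```text
clock: 13.08
eef_pos: [518.9, -251.3, 10.4]
eef_rot: [3.141, 0.0, 1.667]
wrist_force: [-0.1, 0.3, 1.1]
finger_gap: 25.5
finger_force: 14.1
```

Request:
arm_command:
  steps:
    - [0,0,0,-15,0]
    - [0,0,0,-40,0]
    - [0,0,0,-75,0]
    - [0,0,0,-110,0]
    - [0,0,0,-130,0]
    - [0,30,4,-130,0]
    - [0,70,9,-130,0]
    - [0,110,14,-130,0]
    - [0,150,20,-130,0]
    - [0,190,25,-130,0]
    - [0,230,30,-130,0]
    - [0,270,36,-130,0]
    - [0,310,41,-130,0]
    - [0,350,46,-130,0]
    - [0,385,51,-130,0]
    - [0,406,54,-130,0]
    - [0,406,54,-130,0]
    - [0,406,54,-130,0]

```text
clock: 15.32
eef_pos: [533.6, 157.2, 140.4]
eef_rot: [-3.141, 0.0, 1.667]
wrist_force: [-1.3, -1.0, -1.3]
finger_gap: 25.5
finger_force: 13.9
```

```bash
python3 - <<'E'
from h import *
a=snap('wrist');b=snap('scene');s=monitor.read_state();print(s['clock'],s['eef_pos'],s['finger_gap'],s['finger_force'])
for n,p in(('w',a),('s',b)):
    for r in find_in(p,'tray')[:2]: print(n,np.round(r['rect']),r['p'],atz(p,r['rect'][:2],10))
m=np.vstack([a['img'],b['img'][60:360]])[:,:,::-1]
cv2.imwrite('pics/m6.png',cv2.resize(m,None,fx=.85,fy=.85))
E
```

```text
15.425 [533.69427958 157.02533983 140.37938752] 25.33695417812789 13.87959648979205
w [316. 176. 163. 177.] 0.63 [527.45907188 173.51448495  10.        ]
s [438. 219.  78.  56.] 0.57 [541.42921288 164.33777654  10.        ]
```

View pics/m6.png

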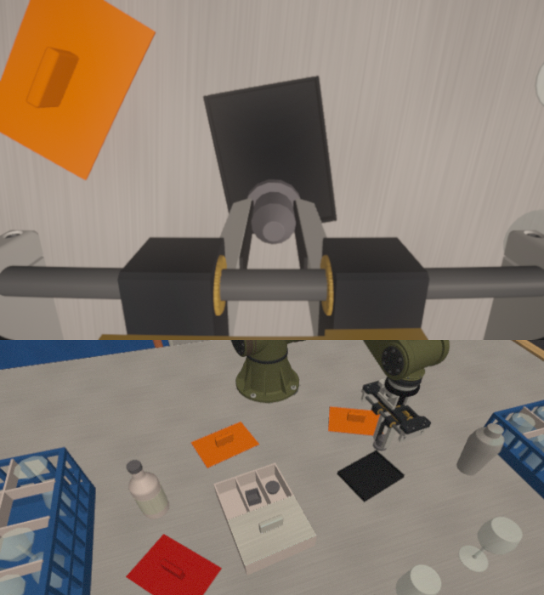

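Request:
arm_command:
  steps:
    - [0,0,0,40,0]
    - [0,0,0,80,0]
    - [0,0,0,110,0]
    - [0,0,0,124,0]
    - [0,0,0,129,0]
    - [0,0,0,131.5,0]
    - [0,0,0,131.5,0]
    - [0,0,0,131.5,0]
    - [0.5,0,0,131.5,0]
    - [0.5,0,0,131.5,0]
    - [0.5,0,0,131.5,0]
    - [0.5,0,0,131.5,0]
    - [0.5,0,0,120,0]
    - [0.5,0,0,95,0]
    - [0.5,0,0,55,0]
    - [0.5,0,0,0,0]
    - [0.5,0,0,-20,0]
    - [0.5,0,0,-20,0]

```text
clock: 17.77
eef_pos: [534.2, 158.2, 162.2]
eef_rot: [3.138, -0.0, 1.667]
wrist_force: [-0.0, -0.2, -0.6]
finger_gap: 47.3
finger_force: 0.0
```

```bash
python3 - <<'E'
from h import *
a=snap('wrist');b=snap('scene');s=monitor.read_state();print(s['clock'],s['eef_pos'],s['finger_gap'],s['finger_force'],s['wrist_force'])
for n,p in(('w',a),('s',b)):
    for r in find_in(p,'nozzle_center')[:2]: print(n,np.round(r['rect']),r['p'],atz(p,r['rect'][:2],24))
m=np.hstack([cv2.resize(a['img'][60:300,200:440],(400,400)),cv2.resize(b['img'][170:330,240:490],(400,400))])[:,:,::-1]
cv2.imwrite('pics/m7.png',m)
E
```

```text
17.875 [533.16543147 157.9177196  159.5385081 ] 46.95858145528851 0.0 [-0.16477904 -0.23742213 -0.03033648]
w [322. 187.  40.  40.] 0.64 [534.88584314 163.54990733  24.        ]
s [435. 218.  15.  19.] 0.51 [544.97352971 150.99959889  24.        ]
```

View pics/m7.png

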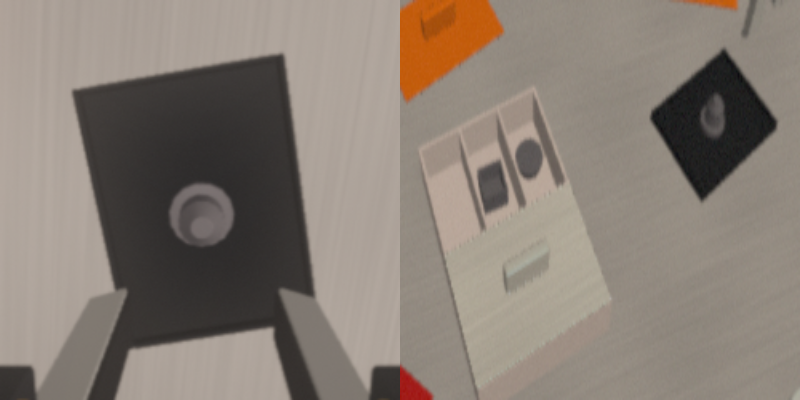

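The nozzle stands upright at the tray's middle (left panel 202,215; right panel 713,117). The plate lies flat on the deck, clear of the open pockets, and the gripper touches nothing. I'm handing it in.

```bash
python3 -c "
from h import *
print(job.sign_off())"
```

```text
the job is handed in; nothing more can be done
None
```

The cover plate lies flat on the caddy's deck and the nozzle stands upright near the middle of the black tray, both checked in the last pictures; I handed the job in at about 18 s of the 54 s allowed, and the hand-in returned no verdict.

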